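# Replace the used-up carton on the sloped pick rack

### The job

Restock the sloped pick rack: take the open, empty carton off its bay and stand it upright in the grey return tray, let go of it, then lay the sealed carton from the bench in the bay it left, flat on the two runners, centred and square, with its labelled end down against the front stop, set down gently and not dropped. The lamp bar hangs over the bays, so reach in under it at a slant; leave the neighbouring carton, the pail and the wrench where they are.

Things in the scene. Friction and masses are not known exactly. Their poses are not given: they have to be found in the camera images.
- rack: Fixed steel rack, 306 wide x 160 deep x 308 mm high. Origin: centre of its footprint on the bench; x from its low front to its high rear, y to its left. Sloped bays at y = +-65 mm. Uprights at x = 68, y = +-145, up to 308; arms from their tops run forward to x = -29. A 24 mm round lamp bar crosses above the bays along y at x = -15, z = 300 mm and keeps an upright gripper out.
- bay_left: Left bay (part of rack): two aluminium runners 14 mm wide, 125 long, centred at y = +-18 mm, rising 25 degrees to the rear. Origin: on the plane of their top faces, midway between, at the rear face of the front stop. x runs up the slope, y left, z square to the runners. The stop is 80 mm wide, 14 mm above the runners. One bay holds the empty carton, the other the neighbour carton.
- bay_right: Right bay of the rack, the same as bay_left.
- empty_carton: Open-topped empty cardboard carton, 110 long (x) x 58 wide (y) x 55 mm high (z), walls 4 mm, 70 g, short open flaps 20 mm high on its end walls. Origin: centre of its underside. It starts in one bay, axes along the bay's, -x end at the stop.
- sealed_carton: Closed, taped, full cardboard carton, 110 long (x) x 58 wide (y) x 55 mm high (z), about 0.35 to 0.7 kg. Origin: centre of its underside. White label on its -x end, wrapped over that end of the top. It starts flat on the bench.
- sealed_carton_label_end (a point): Bottom edge of the sealed carton's labelled end, at mid width (carton frame x = -55, y = 0, z = 0 mm).
- neighbour_carton: Another closed carton, the same as sealed_carton, in the other bay of the rack: to be left there.
- return_tray: Fixed grey plastic tray on the bench, 200 (x) x 160 (y) x 26 mm high, walls and floor 5 mm. Origin: centre of its underside.
- pail: Small white pail of bolts, 94 mm diameter x 105 mm high, wire bail; origin at the centre of its underside. Bystander.
- wrench: Steel wrench about 180 mm long lying along its x. Bystander.

How it is judged:
By the outcome, as a careful person would: the job done as asked, in the order asked, and still so for the second after the job is handed in, with the robot touching nothing.
It also fails if it takes over 61 s, if anything falls off the work surface, if the arm or the gripper's body presses on something with over 40 N, if the wrist force passes 120 N, or if a joint passes its speed limit or range.

### The arm

A 6-joint arm with a two-finger parallel gripper is mounted at the origin on the work surface. World frame = base frame: x ahead of the robot, y to its left, z up, the work surface at z = 0. Lengths are in m, angles in degrees, forces in N, time in s.
With the tool pointing down it reaches from about 0.3 to 0.875 m from the base axis. Payload 6.4 kg.
Tool frame: the origin (TCP) lies between the finger pads; the fingertips stand 22 mm ahead of it and the grasp point (between the pads) lies 3 mm ahead of it; y points along the fingers, x is the direction in which the jaws open and shut, and the axes are right-handed (so a half turn about y gives the same grasp; the last joint's range is limited). The gripper opens to 85 mm and grips with 20 to 120 N. Pads are 22 mm wide; open, the fingers measure 114 mm over their backs; the gripper's body (76 mm by 85 mm) begins 54 mm behind the grasp point. The pads swing forward as they close: fully open they stand 13 mm farther back than shut.
Start: joints at [-88.94, 10.359, 92.074, -0, 77.567, -11.82], TCP at [0.128, -0.561, 0.253] pointing down, gripper open.
Joint ranges: [-171.53, 171.53], [-51.25, 118.39], [17.06, 147.69], [-65.23, 245.23], [0, 150.52], [-178.68, 178.68]. Speed limits (degrees/s): [147.25, 147.25, 172.46, 180, 180, 180].

### API

Orientations are given as [roll, pitch, yaw] about the fixed x, y, z axes, in that order (R = Rz(yaw) Ry(pitch) Rx(roll)).
In Python, from workcell import r gives the robot as it stands. Calls block until the motion is done:
- r.reach(position, orientation): joint-space move of the TCP to a pose.
- r.move_straight(position, ori=None, feed=0.15, guard=None): straight line of the TCP; ori=None keeps the orientation; feed is the mean speed in m/s. With guard (N) it stops when the force on the tool has changed by that much, and returns True; else False.
- r.move_j(angles): joint-space move.
- r.command_gripper(opening): finger opening in m; the grip force is fixed at half the most; returns when the fingers have stopped.
- r.wait(seconds).
- r.inverse_kinematics(position, orientation): joint angles nearest the present ones, or None.
- r.state(): the state.
- r.grab_frame(name): name is "side" or "top" or "wrist"; returns a dict with "color" (400x640x3 uint8, red, green, blue), "vertical_fov" (degrees; the focal length in pixels is half the picture's height over the tangent of half this angle, whatever the lens; pixels are square), "cx", "cy" (the principal point, pixels), "k1" (the pictures are not rectified: a ray, as slopes to the right and down, at radius r is drawn at 1 + k1 r^2 times it, then the intrinsics apply), "R" (3x3) and "t" (3): a world point X has camera coordinates R X + t; the wrist camera has in their place "mount" (4x4, takes a point from camera to tool coordinates, whose origin is the TCP and whose axes are the tool frame's). Camera axes: x right, y down, z forward; pixel columns grow to the right and rows downward; lengths in m; the calibration is good to about 2 mm. A picture is of the moment at which its call begins: read the wrist's pose just before it. There is no depth.
A pose or a line that the arm cannot do raises r.PlanningError and nothing moves.
- r.finish_job(): hands the job in, once; it reports no verdict.
The state is a dict: "clock": time; "q": joint angles; "qd": joint speeds; "joint_torque": joint torques, N m; "ee_pos": TCP position; "orientation": TCP orientation; "wrist_force": force on the tool from outside, world axes, zero at the start; "torque": the same for the moment, N m; "finger_gap": finger opening in m.
Only numpy, scipy, OpenCV 4.12 (cv2) and the standard library are available. Lean on these libraries where they do the work, as an engineer would, in place of code of your own. Each camera call takes 0.05 s, during which the arm holds its last target.

## Working session

There is one attempt and no reset: what is moved stays moved. The work goes in short steps, each a Python script; the robot and the scene stay as the last script left them, time stands still between calls to the robot, and variables do not carry over. Pictures are saved under pics/ and viewed, and the job is handed in when it is done.

```bash
ls; mkdir -p pics; python3 - <<'E'
from workcell import r
import cv2,pickle
fr={}
for n in ["side","top","wrist"]:
    s=r.state()
    f=r.grab_frame(n); fr[n]=f; fr[n+'_s']=s
    cv2.imwrite(f"pics/{n}0.png",f["color"][:,:,::-1])
    print(n,{k:v for k,v in f.items() if k!="color"})
pickle.dump(fr,open("fr0.pkl","wb"))
print(r.state())
E
```

```text
pics
side {'vertical_fov': 49.74543289082425, 'cx': 321.9312826324405, 'cy': 198.90910681753482, 'k1': -0.12084649904289871, 'R': array([[-9.98366046e-01, -5.71419117e-02,  1.99204264e-04],
       [-3.41273173e-02,  5.93458736e-01, -8.04140569e-01],
       [ 4.58319099e-02, -8.02833439e-01, -5.94439152e-01]]), 't': array([0.5656376 , 0.14827602, 1.10968518])}
top {'vertical_fov': 53.29733206470894, 'cx': 323.70522418465566, 'cy': 199.16309432448801, 'k1': 0.025097798359758658, 'R': array([[-0.02092061, -0.99975349, -0.00743568],
       [-0.99650057,  0.02145339, -0.08078595],
       [ 0.08092555,  0.00571957, -0.99670374]]), 't': array([-0.0507057 ,  0.59111756,  1.11892288])}
wrist {'vertical_fov': 65.04840319893661, 'cx': 313.8914157020393, 'cy': 200.04544149653753, 'k1': -0.050209839056869585, 'mount': array([[ 9.99999984e-01, -1.29937618e-04,  1.20584014e-04,
         1.30322743e-04],
       [-1.55316430e-04, -3.14341902e-01,  9.49309825e-01,
        -1.19542034e-01],
       [-8.54464494e-05, -9.49309829e-01, -3.14341917e-01,
         8.13981092e-02],
       [ 0.00000000e+00,  0.00000000e+00,  0.00000000e+00,
         1.00000000e+00]])}
{'clock': 0.15, 'q': array([-8.89399216e+01,  1.03917929e+01,  9.21174062e+01,  6.49050266e-05,
        7.75669127e+01, -1.18198376e+01]), 'qd': array([ 0.02474107, -0.16085706, -0.19280787, -0.06445548,  0.02711873,
        0.1199524 ]), 'joint_torque': array([ 1.14052895e-03, -4.45261931e+01, -3.51694322e+01, -2.67495534e-04,
        5.92218654e-03,  2.69082676e-06]), 'ee_pos': array([ 0.12818529, -0.56013911,  0.25260344]), 'orientation': array([-8.99843476e+01,  7.44849838e-02, -7.71200878e+01]), 'wrist_force': array([-0.26539554, -0.81786811, -0.37339953]), 'torque': array([ 0.03432487, -0.03553152,  0.01441473]), 'finger_gap': 0.08537387568890557}
```

View pics/side0.png

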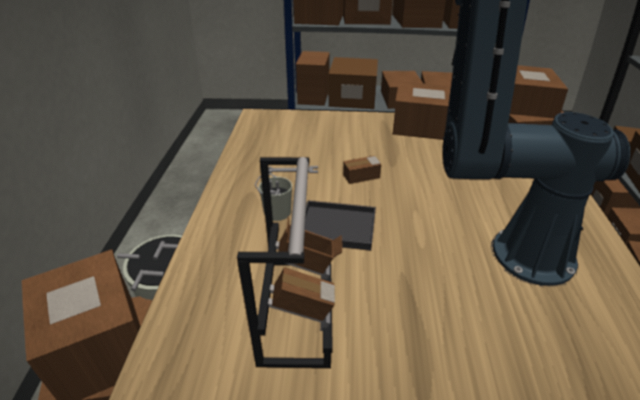

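View pics/top0.png

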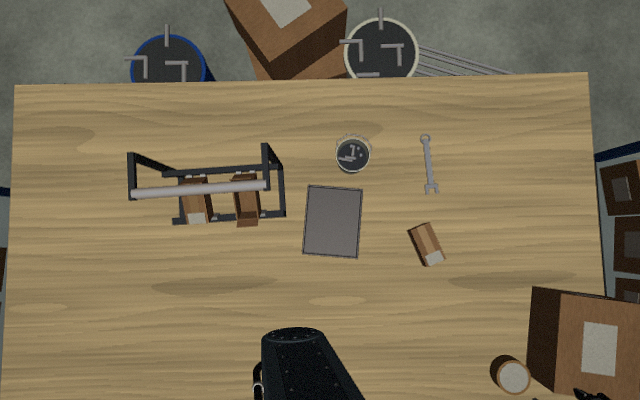

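View pics/wrist0.png

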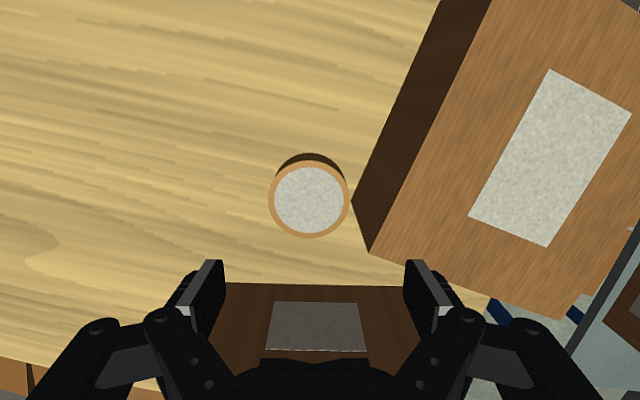

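```bash
cat > h.py <<'E'
import numpy as np,cv2
from scipy.spatial.transform import Rotation as Ro
def intr(f):
    F=200/np.tan(np.radians(f["vertical_fov"]/2)); return F,f["cx"],f["cy"],f["k1"]
def RT(f,s=None):
    if "R" in f: return np.array(f["R"]),np.array(f["t"])
    T=np.eye(4);T[:3,:3]=Ro.from_euler("xyz",s["orientation"],degrees=True).as_matrix();T[:3,3]=s["ee_pos"]
    M=np.linalg.inv(T@f["mount"]); return M[:3,:3],M[:3,3]
def proj(f,X,s=None):
    R,t=RT(f,s);F,cx,cy,k=intr(f)
    c=np.atleast_2d(X)@R.T+t; p=c[:,:2]/c[:,2:]; r2=(p**2).sum(1,keepdims=True)
    return p*(1+k*r2)*F+[cx,cy]
def ray(f,uv,s=None):
    R,t=RT(f,s);F,cx,cy,k=intr(f)
    d=(np.array(uv,float)-[cx,cy])/F; p=d.copy()
    for _ in range(30): p=d/(1+k*(p@p))
    return -R.T@t, R.T@np.array([p[0],p[1],1])
def onz(f,uv,z,s=None):
    o,d=ray(f,uv,s); return o+d*(z-o[2])/d[2]
def rpy(R): return Ro.from_matrix(R).as_euler("xyz",degrees=True)
E
python3 - <<'E'
import pickle,cv2
fr=pickle.load(open("fr0.pkl","rb"))
def crop(n,x,y,w,h,s,o):
    c=fr[n]["color"][y:y+h,x:x+w,::-1]; cv2.imwrite(o,cv2.resize(c,None,fx=s,fy=s,interpolation=cv2.INTER_CUBIC))
crop("top",120,130,180,110,4,"pics/a.png")
crop("top",295,120,160,150,4,"pics/b.png")
crop("side",230,145,160,150,4,"pics/c.png")
crop("side",225,230,130,145,4,"pics/d.png")
E
```

```text
(no output)
```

View pics/a.png

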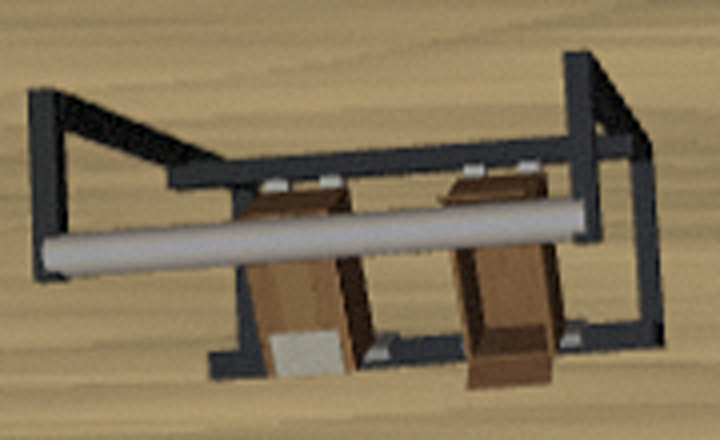

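View pics/b.png

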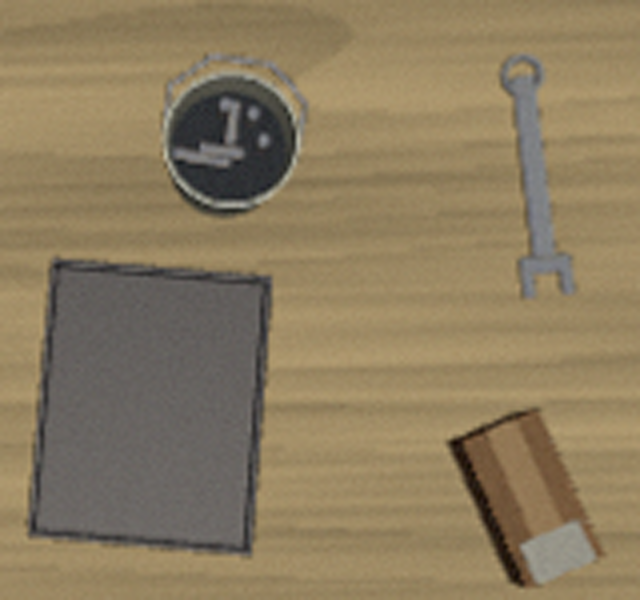

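View pics/c.png

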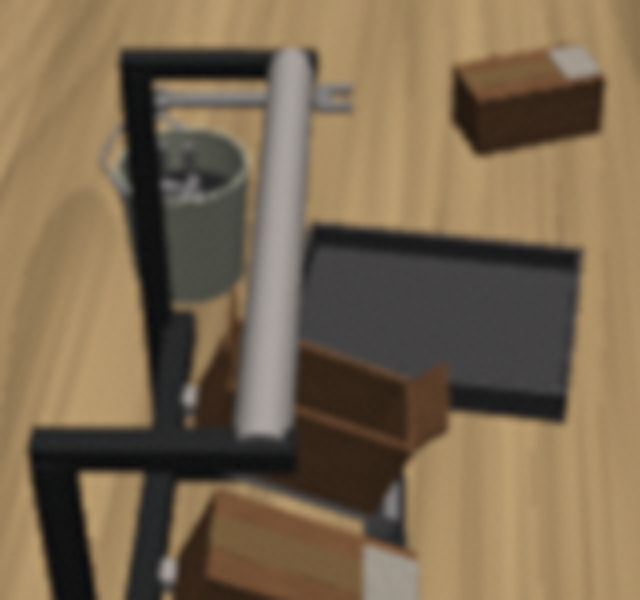

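View pics/d.png

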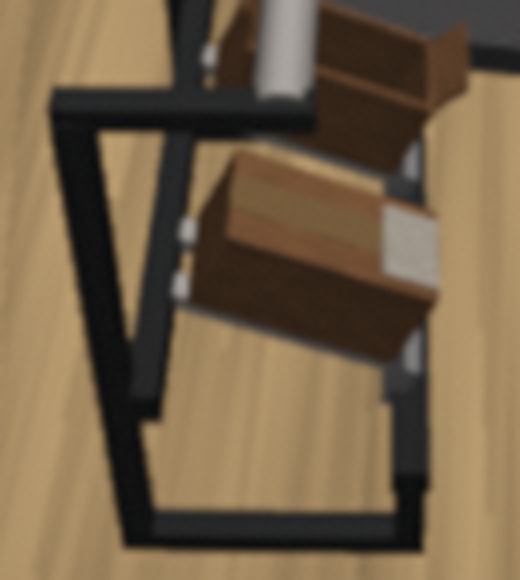

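```bash
cat > fit.py <<'E'
import pickle; from h import *
from scipy.optimize import least_squares
fr=pickle.load(open("fr0.pkl","rb"))
T,S=fr["top"],fr["side"]
def ca(u,v):return (120+u/4,130+v/4)
def cb(u,v):return (295+u/4,120+v/4)
def cc(u,v):return (230+u/4,145+v/4)
def cd(u,v):return (225+u/4,230+v/4)
t=.007
obs=[(T,ca(46,92),(.068+t,.145,.308)),(T,ca(578,54),(.068+t,-.145,.308)),(T,ca(52,278),(-.029,.145,.308)),(T,ca(590,240),(-.029,-.145,.308)),
(S,cc(122,52),(.068+t,-.145-t,.308)),(S,cc(33,432),(.068+t,.145-t,.308)),(S,cc(315,52),(-.029,-.145-t,.308)),(S,cc(297,435),(-.029,.145-t,.308))]
def pose(p,X):
    c,s=np.cos(p[2]),np.sin(p[2]); return np.array([[c,-s,0],[s,c,0],[0,0,1]])@np.array(X)+[p[0],p[1],0]
def res(p):return np.concatenate([(proj(f,pose(p,X))[0]-uv) for f,uv,X in obs])
o=least_squares(res,[.6,.3,0]); print("rack",o.x[:2],np.degrees(o.x[2])); print(o.fun.reshape(-1,2).round(1))
# sealed carton: top corners z=.055
for uv in [cb(458,440),cb(538,410),cb(604,556),cb(538,585)]: print("seal top",onz(T,uv,.055).round(4))
for uv in [cc(455,70),cc(550,45),cc(603,75),cc(480,103)]: print("seal side",onz(S,uv,.055).round(4))
for uv in [cb(55,262),cb(270,280),cb(250,552),cb(32,535)]: print("tray top",onz(T,uv,.026).round(4))
for uv in [cc(313,228),cc(580,250),cc(565,398)]: print("tray side",onz(S,uv,.026).round(4))
print("pail",onz(T,cb(233,140),.105))
E
python3 fit.py
```

```text
rack [0.6109501  0.20444252] 2.9462566444529883
[[-1.7 -1. ]
 [-1.  -1. ]
 [-1.6  0.2]
 [-1.  -0.1]
 [ 0.2 -1.2]
 [ 0.6 -1.9]
 [ 0.9 -1.2]
 [ 0.1 -2.1]]
seal top [ 0.4968 -0.2986  0.055 ]
seal top [ 0.5164 -0.3545  0.055 ]
seal top [ 0.4157 -0.3951  0.055 ]
seal top [ 0.3968 -0.3493  0.055 ]
seal side [ 0.5164 -0.3414  0.055 ]
seal side [ 0.4394 -0.385   0.055 ]
seal side [ 0.3986 -0.341   0.055 ]
seal side [ 0.4963 -0.2938  0.055 ]
tray top [ 0.63   -0.0212  0.026 ]
tray top [ 0.6137 -0.1749  0.026 ]
tray top [ 0.421  -0.1552  0.026 ]
tray top [ 0.4361 -0.0014  0.026 ]
tray side [ 0.6158 -0.1641  0.026 ]
tray side [ 0.4229 -0.1488  0.026 ]
tray side [0.4389 0.0084 0.026 ]
pail [ 0.70049411 -0.14547181  0.105     ]
```

```bash
cat >> h.py <<'E'
def tool(tilt,yaw):
    """tool axis tilted by tilt deg toward heading yaw; jaws open across heading; camera on the near side"""
    a=np.radians(tilt);s,c=np.sin(a),np.cos(a)
    y=np.array([s,0,-c]);z=np.array([-c,0,-s]);x=np.cross(y,z)
    return Ro.from_euler("z",yaw,degrees=True).as_matrix()@np.stack([x,y,z],1)
E
python3 - <<'E'
from h import *
from workcell import r
print(rpy(tool(0,24)),rpy(tool(40,3)))
for p,o in [((.41,-.365,.30),(0,24)),((.40,.16,.32),(40,3)),((.60,.14,.22),(45,3)),((.60,.14,.22),(55,3)),((.60,.14,.22),(35,3)),((.455,-.35,.04),(20,24)),((.455,-.35,.04),(30,24)),((.53,-.08,.05),(0,-6)),((.53,-.08,.05),(20,3))]:
    q=r.inverse_kinematics(p,rpy(tool(*o)));print(p,o,None if q is None else np.round(q,1))
E
```

```text
[-90.   0. 114.] [-1.30000000e+02 -1.27222187e-14  9.30000000e+01]
(0.41, -0.365, 0.3) (0, 24) [ -54.1    4.9   92.7   -0.    82.4 -168.1]
(0.4, 0.16, 0.32) (40, 3) [  8.4 -40.2 131.9  -4.6  48.5 -82.8]
(0.6, 0.14, 0.22) (45, 3) [  1.6  -2.2 120.8   3.4  16.4 -94.2]
(0.6, 0.14, 0.22) (55, 3) [   1.5   -2.1  126.5   62.2    1.4 -153.1]
(0.6, 0.14, 0.22) (35, 3) [ 1.800e+00 -1.000e-01  1.142e+02  1.400e+00  3.090e+01 -9.220e+01]
(0.455, -0.35, 0.04) (20, 24) [-60.   24.1 105.6  25.9  51.1 169.4]
(0.455, -0.35, 0.04) (30, 24) [-65.2  25.3 107.5  38.4  53.6 155.7]
(0.53, -0.08, 0.05) (0, -6) [ -21.3   21.4  105.1   -0.    53.5 -105.3]
(0.53, -0.08, 0.05) (20, 3) [ -26.9   13.2  119.4   19.1   31.3 -134.9]
```

```bash
python3 - <<'E'
from h import *
from workcell import r
import pickle
fr={}
def snap(n):
    s=r.state();f=r.grab_frame("wrist");fr[n]=(f,s);cv2.imwrite(f"pics/{n}.png",f["color"][:,:,::-1])
r.reach((.41,-.365,.30),rpy(tool(0,24)));snap("wA");print(r.state()["clock"])
r.reach((.38,.16,.33),rpy(tool(40,3)));snap("wB");print(r.state()["clock"],r.state()["q"])
pickle.dump(fr,open("fr1.pkl","wb"))
E
```

```text
2.5167
4.475 [  9.12207061 -44.22334989 132.47208466  -5.05609785  52.03297907
 -82.15014769]
```

View pics/wA.png

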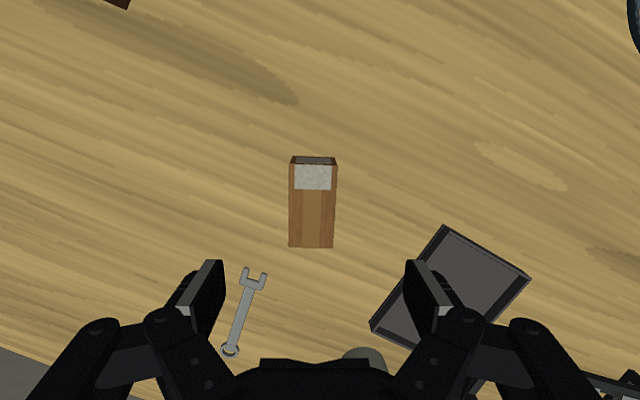

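View pics/wB.png

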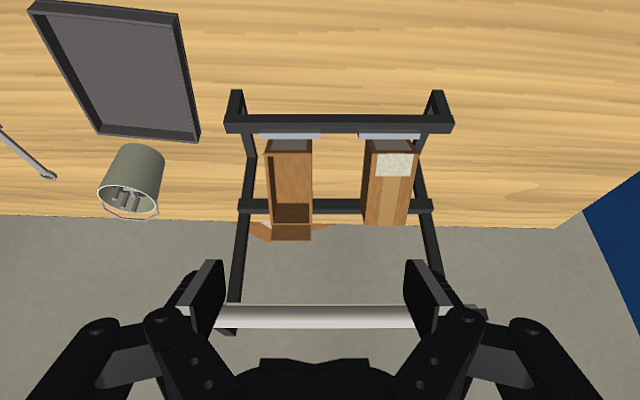

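```bash
python3 - <<'E'
import pickle,cv2
fr=pickle.load(open("fr1.pkl","rb"))
c=fr["wB"][0]["color"][80:255,215:465,::-1];cv2.imwrite("pics/e.png",cv2.resize(c,None,fx=3.2,fy=3.2,interpolation=cv2.INTER_CUBIC))
c=fr["wA"][0]["color"][140:270,260:370,::-1];cv2.imwrite("pics/f.png",cv2.resize(c,None,fx=4,fy=4,interpolation=cv2.INTER_CUBIC))
E
```

```text
(no output)
```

View pics/e.png

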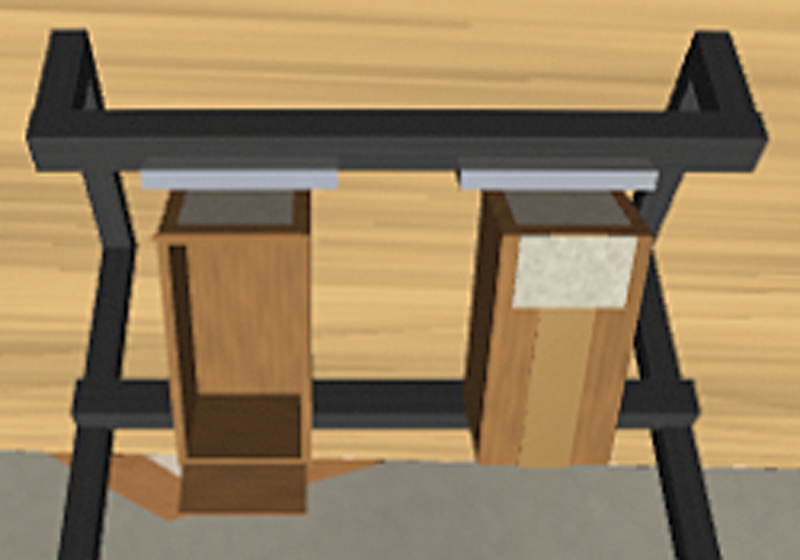

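View pics/f.png

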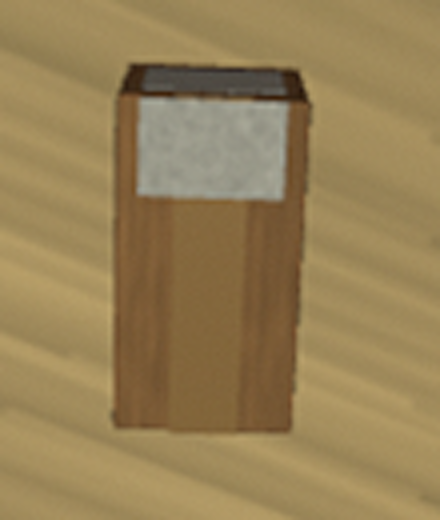

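```bash
cat > fit2.py <<'E'
from fit import *
fr1=pickle.load(open("fr1.pkl","rb"))
W,Ws=fr1["wB"]; A,As=fr1["wA"]
def ce(u,v):return (215+(u+.5)/3.2-.5,80+(v+.5)/3.2-.5)
def cf(u,v):return (260+(u+.5)/4-.5,140+(v+.5)/4-.5)
sh=lambda uv:(uv[0]-.375,uv[1]-.375)
obsR=[(f,sh(uv),X,None) for f,uv,X in obs]
a=np.radians(25);B=np.array([[np.cos(a),0,-np.sin(a)],[0,1,0],[np.sin(a),0,np.cos(a)]])
m=.001
L=[(W,ce(462,189),(0,-40,14),1),(W,ce(657,189),(0,40,14),1),(W,ce(140,189),(0,-40,14),-1),(W,ce(338,189),(0,40,14),-1),
(W,ce(500,236),(0,-29,55),1),(W,ce(653,236),(0,29,55),1),(W,ce(480,465),(110,-29,55),1),(W,ce(612,467),(110,29,55),1),
(W,ce(310,237),(0,29,55),-1),(W,ce(158,237),(0,-29,55),-1),(W,ce(180,462),(110,-29,55),-1),(W,ce(308,462),(110,29,55),-1),
(T,sh(ca(268,375)),(0,29,55),1),(T,sh(ca(355,372)),(0,-29,55),1),
(S,sh(cd(438,292)),(0,29,55),1),(S,sh(cd(230,240)),(110,29,55),1),(S,sh(cd(240,152)),(110,-29,55),1)]
def rackpt(p,X,side):
    return pose(p,np.array(X)) if side is None else pose(p,B@(np.array(X)*m)+[p[3],side*.065,p[4]])
def res(p):
    return np.concatenate([(proj(f,rackpt(p,X,sd),Ws if f is W else None)[0]-uv) for f,uv,X,sd in obsR+L])
o=least_squares(res,[.61,.2,.05,-.06,.08],loss="soft_l1",f_scale=1.5);P=o.x
if __name__=="__main__":
    print("rack",P[:2],np.degrees(P[2]),P[3:]);print(res(P).reshape(-1,2).round(1).tolist())
    ow=least_squares(lambda p:res(p).reshape(-1,2)[8:20].ravel(),P);print("wrist only",ow.x[:2],np.degrees(ow.x[2]),ow.x[3:]);print(ow.fun.reshape(-1,2).round(1).tolist())
    # sealed from wA: unknown x,y,yaw
    def sp(p,X):return pose(p,np.array(X)*m)
    so=[(cf(118,97),(-55,-29,55)),(cf(308,103),(-55,29,55)),(cf(114,430),(55,-29,55)),(cf(294,432),(55,29,55)),(cf(134,65),(-55,-29,0)),(cf(298,70),(-55,29,0))]
    rs=lambda p:np.concatenate([(proj(A,sp(p,X),As)[0]-uv) for uv,X in so])
    s=least_squares(rs,[.455,-.35,.42]);print("sealed",s.x[:2],np.degrees(s.x[2]));print(s.fun.reshape(-1,2).round(1).tolist())
E
python3 fit2.py
```

```text
rack [0.6109501  0.20444252] 2.9462566444529883
[[-1.7 -1. ]
 [-1.  -1. ]
 [-1.6  0.2]
 [-1.  -0.1]
 [ 0.2 -1.2]
 [ 0.6 -1.9]
 [ 0.9 -1.2]
 [ 0.1 -2.1]]
seal top [ 0.4968 -0.2986  0.055 ]
seal top [ 0.5164 -0.3545  0.055 ]
seal top [ 0.4157 -0.3951  0.055 ]
seal top [ 0.3968 -0.3493  0.055 ]
seal side [ 0.5164 -0.3414  0.055 ]
seal side [ 0.4394 -0.385   0.055 ]
seal side [ 0.3986 -0.341   0.055 ]
seal side [ 0.4963 -0.2938  0.055 ]
tray top [ 0.63   -0.0212  0.026 ]
tray top [ 0.6137 -0.1749  0.026 ]
tray top [ 0.421  -0.1552  0.026 ]
tray top [ 0.4361 -0.0014  0.026 ]
tray side [ 0.6158 -0.1641  0.026 ]
tray side [ 0.4229 -0.1488  0.026 ]
tray side [0.4389 0.0084 0.026 ]
pail [ 0.70049411 -0.14547181  0.105     ]
rack [0.61173277 0.20489336] 3.0314284560294866 [-0.05908797  0.07404942]
[[-1.6, -0.9], [-0.9, -1.0], [-1.4, 0.3], [-0.9, -0.1], [0.1, -0.7], [0.6, -1.3], [0.8, -0.7], [0.1, -1.6], [-0.6, 0.6], [-1.0, 0.9], [0.9, 0.7], [0.0, 0.6], [0.7, -0.9], [0.8, -0.7], [-0.9, 0.1], [-0.8, -0.6], [0.1, -1.2], [-0.7, -1.1], [-0.5, 1.1], [1.1, 1.1], [-0.2, 0.7], [0.4, -0.2], [0.9, 3.1], [-0.3, -0.4], [-0.6, -0.8]]
wrist only [0.38095912 0.19234128] 3.1466655534017645 [0.17203085 0.07404858]
[[-0.6, 0.6], [-0.9, 0.8], [0.9, 0.8], [0.0, 0.6], [0.7, -0.9], [0.8, -0.8], [-0.8, 0.1], [-0.6, -0.7], [0.1, -1.2], [-0.7, -1.0], [-0.4, 1.1], [1.3, 1.1]]
sealed [ 0.45761567 -0.34702091] 22.222042122789826
[[-0.5, -0.2], [1.1, -0.3], [0.1, 0.5], [-0.0, 1.2], [-1.4, -0.5], [0.6, -0.5]]
```

```bash
cat > pl.py <<'E'
from h import *
P=np.array([.61173,.20489,np.radians(3.03),-.05909,.07405]); YAW=3.03
a=np.radians(25);B=np.array([[np.cos(a),0,-np.sin(a)],[0,1,0],[np.sin(a),0,np.cos(a)]])
Rz=Ro.from_euler("z",YAW,degrees=True).as_matrix()
def bay(X):  # right bay, mm -> world m
    return Rz@(B@(np.array(X,float)*.001)+[P[3],-.065,P[4]])+[P[0],P[1],0]
D=8
def flat(cx,cy,yaw,X): # carton-frame point mm (bottom z=cz)
    return Ro.from_euler("z",yaw,degrees=True).as_matrix()@(np.array(X,float)*.001)+[cx,cy,0]
RB=rpy(tool(25+D,YAW))
E
python3 - <<'E'
from pl import *
from workcell import r
ax=tool(25+D,YAW)[:,1]
g=bay((50,0,34));print("grasp",g,"pre",g-.12*ax)
for n,p,o in [("pre",g-.12*ax,RB),("g",g,RB),("lift",bay((50,0,64)),RB),("out",bay((50,0,64))+Rz@[-.17,0,.06],RB),("tray",flat(.525,-.084,-6,(-5,0,39)),rpy(tool(D,-6))),("seal",flat(.4576,-.347,22.2,(0,0,34)),rpy(tool(D,22.2)))]:
    q=r.inverse_kinematics(p,o);print(n,np.round(p,3),None if q is None else np.round(q,1))
r.reach(g-.12*ax,RB)
s=r.state();f=r.grab_frame("wrist");cv2.imwrite("pics/wC.png",f["color"][:,:,::-1]);print(s["clock"],s["wrist_force"])
f=r.grab_frame("side");cv2.imwrite("pics/sC.png",f["color"][:,:,::-1])
E
```

```text
grasp [0.58706154 0.13849323 0.12599538] pre [0.52179622 0.13503855 0.22663585]
pre [0.522 0.135 0.227] [  1.4 -11.1 122.5   1.5  35.6 -92.6]
g [0.587 0.138 0.126] [  1.6   8.3 117.7   2.1  21.  -93.2]
lift [0.574 0.138 0.153] [  1.6   3.7 118.8   1.9  24.5 -92.9]
out [0.405 0.129 0.213] [  0.6 -30.9 137.3   2.   40.7 -93.6]
tray [ 0.52  -0.083  0.039] [ -23.4   17.7  112.5    3.6   42.2 -109.9]
seal [ 0.458 -0.347  0.034] [ -53.1   25.2  102.4   10.    50.8 -171.6]
5.2167 [0.74269921 0.04055418 0.09642837]
```

View pics/wC.png

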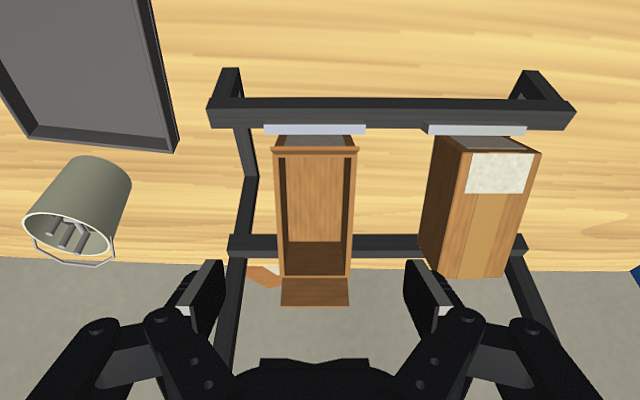

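View pics/sC.png

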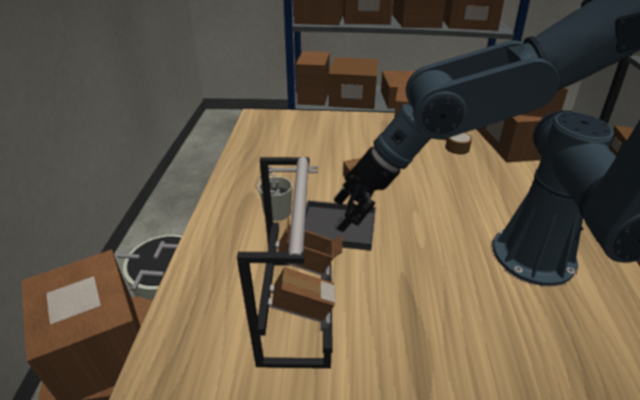

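```bash
python3 - <<'E'
from pl import *
from workcell import r
g=bay((50,0,34))
print(r.move_straight(g,feed=.12,guard=8))
r.command_gripper(.05);s=r.state();print(s["clock"],s["finger_gap"],s["wrist_force"])
r.move_straight(bay((50,0,64)),feed=.1)
f=r.grab_frame("wrist");cv2.imwrite("pics/wD.png",f["color"][:,:,::-1])
f=r.grab_frame("side");cv2.imwrite("pics/sD.png",f["color"][:,:,::-1]);print(r.state()["finger_gap"],r.state()["clock"])
E
```

```text
False
6.8417 0.057192134550925845 [-5.98114581 -0.49952711  5.81760589]
0.057405147478096635 7.3917
```

View pics/wD.png

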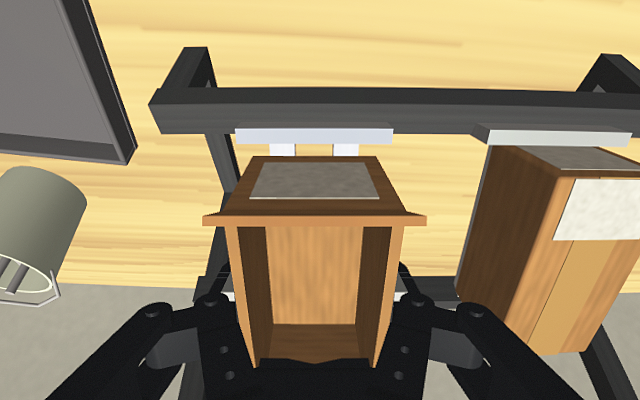

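View pics/sD.png

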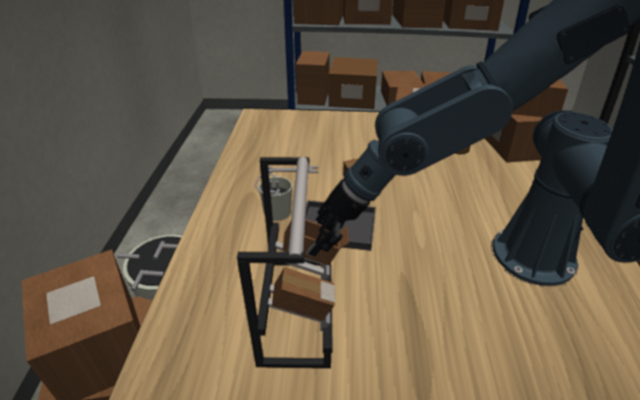

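```bash
python3 - <<'E'
from pl import *
from workcell import r
r.move_straight(bay((50,0,64))+Rz@[-.17,0,.06],feed=.2)
O=rpy(tool(D,-6))
r.reach(flat(.525,-.084,-6,(-5,0,110)),O)
s=r.state();f=r.grab_frame("wrist");cv2.imwrite("pics/wE.png",f["color"][:,:,::-1]);print(s["clock"],s["wrist_force"],s["finger_gap"])
import pickle;pickle.dump((f,s),open("fE.pkl","wb"))
f=r.grab_frame("side");cv2.imwrite("pics/sE.png",f["color"][:,:,::-1])
E
```

```text
9.4667 [-0.92469452  0.27568888  0.03427874] 0.05764482459293406
```

View pics/wE.png

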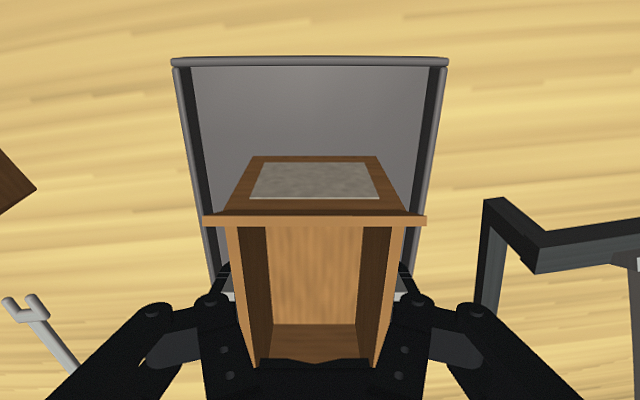

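View pics/sE.png

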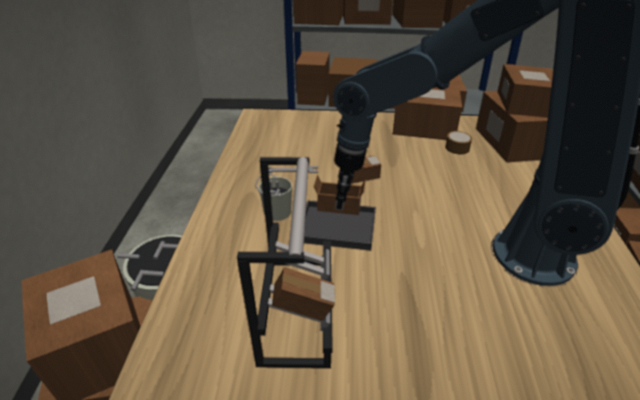

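```bash
python3 - <<'E'
from pl import *
from workcell import r
O=rpy(tool(D,-6));p=flat(.525,-.084,-6,(-5,0,0))
r.move_straight(p+[0,0,.05],feed=.12)
print(r.move_straight(p+[0,0,.034],feed=.03,guard=3),r.state()["ee_pos"],r.state()["wrist_force"])
r.command_gripper(.085);
q=r.state()["ee_pos"]; ax=tool(D,-6)[:,1]
r.move_straight(q-.13*ax,feed=.2)
for n in("wrist","top"):
    f=r.grab_frame(n);cv2.imwrite(f"pics/{n}F.png",f["color"][:,:,::-1])
print(r.state()["clock"])
E
```

```text
True [ 0.52044417 -0.08380442  0.03815281] [-0.86712643 -0.24329344  3.35790538]
11.95
```

View pics/wristF.png

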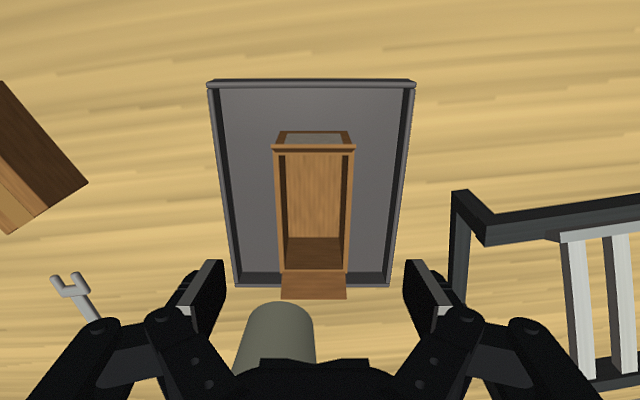

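View pics/topF.png

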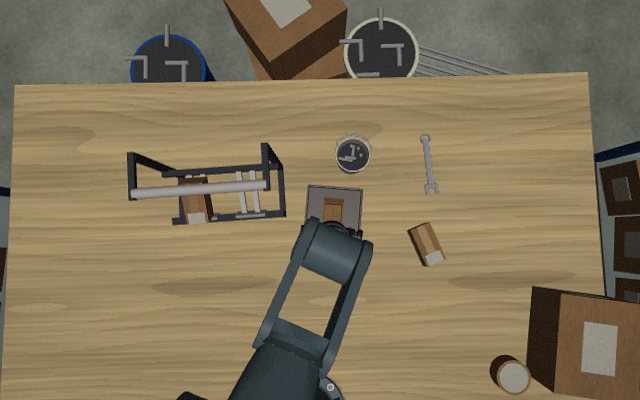

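```bash
python3 - <<'E'
from pl import *
from workcell import r
import pickle
O=tool(D,22.2);g=flat(.4576,-.347,22.2,(0,0,34))
r.reach(g-.12*O[:,1],rpy(O))
s=r.state();f=r.grab_frame("wrist");pickle.dump((f,s),open("fG.pkl","wb"))
im=f["color"][:,:,::-1].copy()
for X in [(-55,-29,55),(-55,29,55),(55,29,55),(55,-29,55),(-55,-29,0),(-55,29,0)]:
    u=proj(f,flat(.4576,-.347,22.2,X),s)[0];print(X,u.round(1));cv2.circle(im,tuple(int(round(v)) for v in u),2,(0,0,255),-1)
cv2.imwrite("pics/wG.png",im);cv2.imwrite("pics/wGc.png",cv2.resize(im[100:300,230:400],None,fx=3,fy=3,interpolation=cv2.INTER_CUBIC));print(s["clock"],s["q"])
E
```

```text
(-55, -29, 55) [269.1 141.5]
(-55, 29, 55) [356.1 141.5]
(55, 29, 55) [348.2 272.4]
(55, -29, 55) [277.7 272.5]
(-55, -29, 0) [277.6 123.2]
(-55, 29, 0) [347.9 123.2]
13.025 [ -54.79163856   13.55423981  101.22615886    8.71172408   63.76902404
 -170.71850282]
```

View pics/wGc.png

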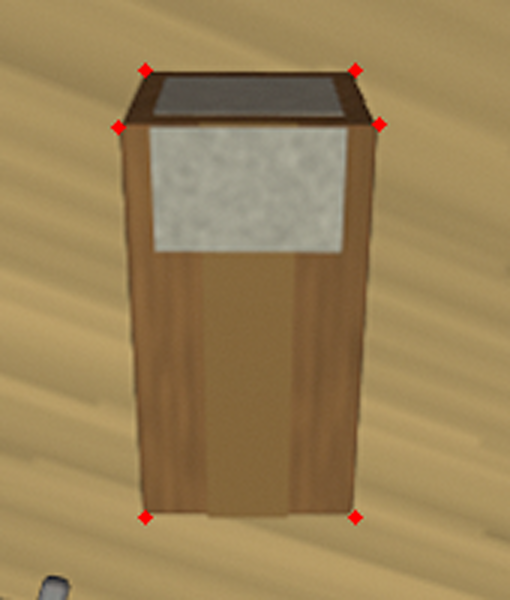

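```bash
python3 - <<'E'
from pl import *
from workcell import r
import pickle
O=tool(D,22.2);g=flat(.4576,-.347,22.2,(0,0,34))
print(r.move_straight(g,feed=.12,guard=8))
r.command_gripper(.05);s=r.state();print(s["clock"],s["finger_gap"],s["wrist_force"],s["ee_pos"])
r.move_straight(g+[0,0,.15],feed=.15)
s=r.state();f=r.grab_frame("wrist");pickle.dump((f,s),open("fH.pkl","wb"));print(s["finger_gap"],s["wrist_force"],s["torque"],s["clock"])
im=f["color"][:,:,::-1].copy()
Rw=Ro.from_euler("xyz",s["orientation"],degrees=True).as_matrix();dp=s["ee_pos"]-g
for X in [(-55,-29,55),(-55,29,55),(-55,-29,0),(-55,29,0)]:
    Y=Rw@O.T@(flat(.4576,-.347,22.2,X)-g)+s["ee_pos"]
    u=proj(f,Y,s)[0];print(X,u.round(1));cv2.circle(im,tuple(int(round(v)) for v in u),2,(0,0,255),-1)
cv2.imwrite("pics/wH.png",im)
E
```

```text
False
14.5917 0.057136624582428804 [-0.3189887   1.42535195  5.06674542] [ 0.45787019 -0.34741493  0.03498929]
0.05731324646016738 [-0.28037973 -0.22140596 -6.52807924] [-0.07255328  0.1872302  -0.02644331] 15.7417
(-55, -29, 55) [219.9 195.8]
(-55, 29, 55) [409.6 195.8]
(-55, -29, 0) [251.8 144.6]
(-55, 29, 0) [377.1 144.6]
```

View pics/wH.png

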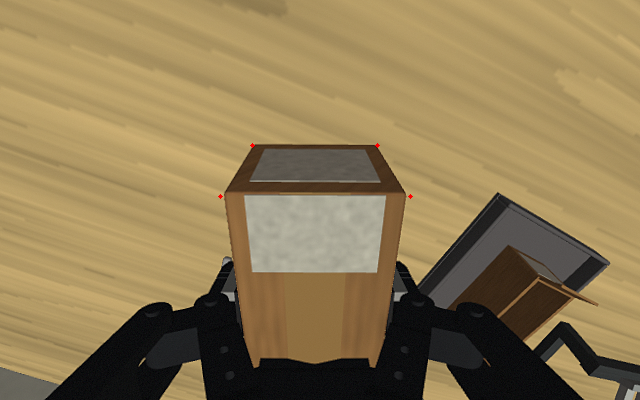

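```bash
python3 - <<'E'
import pickle,cv2
f,s=pickle.load(open("fH.pkl","rb"))
cv2.imwrite("pics/wHc.png",cv2.resize(f["color"][135:285,215:415,::-1],None,fx=4,fy=4,interpolation=cv2.INTER_CUBIC))
E
```

```text
(no output)
```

View pics/wHc.png

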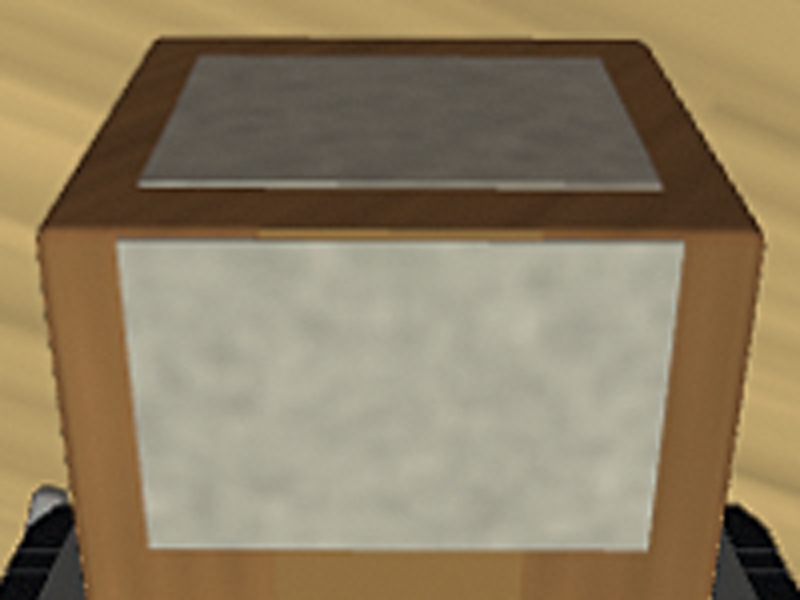

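```bash
cat > inhand.py <<'E'
from pl import *
import pickle
from scipy.optimize import least_squares
G,Gs=pickle.load(open("fG.pkl","rb"))
c3=lambda u,v,sx,sy,k:(sx+(u+.5)/k-.5,sy+(v+.5)/k-.5)
Ryaw=Ro.from_euler("z",22.2,degrees=True).as_matrix()
# refine bench pose with wG
ob=[((-55,-29,55),c3(120,125,230,100,3)),((-55,29,55),c3(377,124,230,100,3)),((55,29,55),c3(354,511,230,100,3)),((55,-29,55),c3(146,511,230,100,3)),((-55,-29,0),c3(146,73,230,100,3)),((-55,29,0),c3(354,73,230,100,3))]
bf=least_squares(lambda p:np.concatenate([proj(G,flat(p[0],p[1],p[2],X),Gs)[0]-uv for X,uv in ob]),[.4576,-.347,22.2])
print("bench",bf.x,abs(bf.fun).max())
bx=bf.x;Ryaw=Ro.from_euler("z",bx[2],degrees=True).as_matrix()
lab=[]
for uv in [c3(153,251,230,100,3),c3(344,251,230,100,3)]:
    w=onz(G,uv,.055,Gs);lab.append((Ryaw.T@(w-[bx[0],bx[1],0]))*1000)
print("label",np.round(lab,1))
H,Hs=pickle.load(open("fH.pkl","rb"))
pts=[((-55,-29,55),(40,230)),((-55,29,55),(762,235)),((-55,-29,0),(158,37)),((-55,29,0),(640,40)),(tuple(lab[0]),(150,548)),(tuple(lab[1]),(650,550))]
Rw=Ro.from_euler("xyz",Hs["orientation"],degrees=True).as_matrix()
# carton in the tool: rotation = R0*Ry(pitch), origin
def C(p):
    R=Rw@tool(D,0).T@Ro.from_euler("y",p[0],degrees=True).as_matrix()  # carton axes in world
    return R
def res(p):
    R=C(p);o=[]
    for X,(u,v) in pts:
        Y=Hs["ee_pos"]+R@(np.array(X)*.001-np.array([p[1],p[2],p[3]])*.001)
        o.append(proj(H,Y,Hs)[0]-c3(u,v,215,135,4))
    return np.concatenate(o)
if __name__=="__main__":
    s=least_squares(res,[0,0,0,34]);print("pitch, TCP in carton mm:",s.x);print(s.fun.reshape(-1,2).round(1).tolist())
E
python3 inhand.py
```

```text
bench [ 0.45724335 -0.34710817 22.22237529] 2.109574615608153
label [[-24.3 -22.7  55. ]
 [-24.2  22.4  55. ]]
pitch, TCP in carton mm: [-0.31372532 -1.07864183 -0.09658131 37.53736151]
[[-0.8, 1.3], [1.0, 0.0], [-0.4, 1.1], [0.9, 0.3], [-0.2, -1.1], [-0.4, -1.4]]
```

```bash
python3 - <<'E'
from pl import *
from workcell import r
import pickle
pre=bay((63,0,74))
r.reach(pre+Rz@[-.18,0,.07],RB)
print(r.state()["clock"],r.state()["q"].round(1))
r.move_straight(pre,feed=.15)
s=r.state();f=r.grab_frame("wrist");pickle.dump((f,s),open("fI.pkl","wb"));print(s["clock"],s["finger_gap"],s["wrist_force"],s["ee_pos"]-pre)
im=f["color"][:,:,::-1].copy()
for X in [(0,-40,14),(0,40,14)]:
    print(X,proj(f,bay(X),s).round(1))
cv2.imwrite("pics/wI.png",im);cv2.imwrite("pics/wIc.png",cv2.resize(im[90:240,215:415],None,fx=4,fy=4,interpolation=cv2.INTER_CUBIC))
E
```

```text
17.55 [  0.5 -33.7 135.7   1.9  45.  -93.4]
18.9917 0.057400930855307106 [ 0.08041831  0.14825482 -5.13540241] [-3.92740313e-04 -1.80373626e-05  3.37792157e-05]
(0, -40, 14) [[238.4 117.5]]
(0, 40, 14) [[389.6 117.5]]
```

View pics/wI.png

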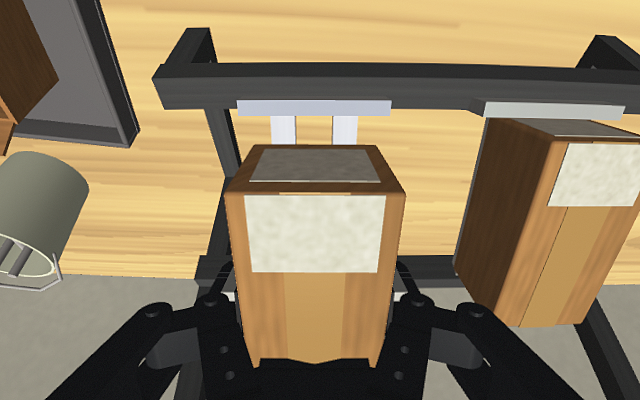

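View pics/wIc.png

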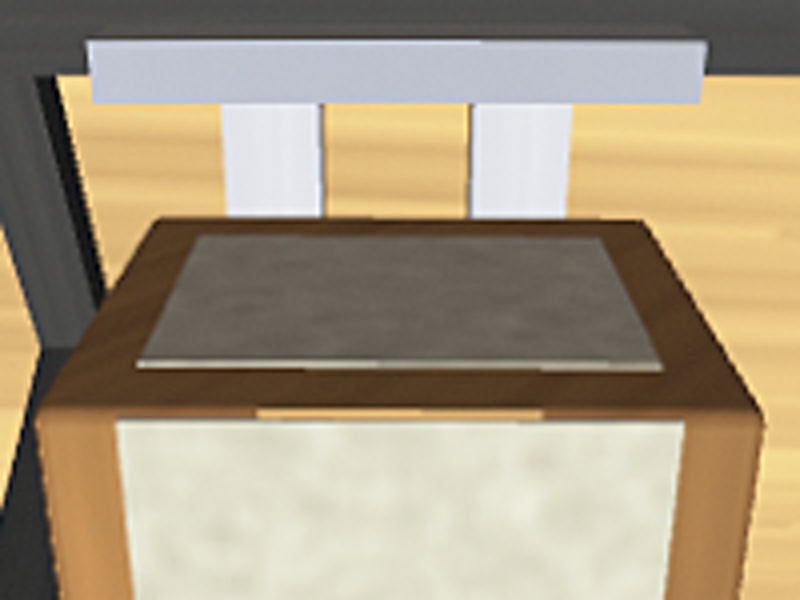

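```bash
python3 - <<'E'
from pl import *
from workcell import r
import pickle
binv=lambda w:(B.T@(Rz.T@(np.array(w)-[P[0],P[1],0])-[P[3],-.065,P[4]])*1000).round(2)
bf=lambda:(B.T@Rz.T@r.state()["wrist_force"]).round(2)
r.move_straight(bay((63,0,46)),feed=.1);print(binv(r.state()["ee_pos"]),bf())
h=r.move_straight(bay((63,0,31)),feed=.02,guard=3);p=binv(r.state()["ee_pos"]);print(h,p,bf(),r.state()["clock"])
s=r.state();f=r.grab_frame("wrist");pickle.dump((f,s),open("fJ.pkl","wb"))
im=f["color"][:,:,::-1];cv2.imwrite("pics/wJ.png",cv2.resize(im[90:240,215:415],None,fx=4,fy=4,interpolation=cv2.INTER_CUBIC))
E
```

```text
[62.59  0.07 45.96] [-3.51  0.16 -4.95]
True [6.133e+01 3.000e-02 3.666e+01] [ 0.15 -0.21 -1.  ] 19.975
```

View pics/wJ.png

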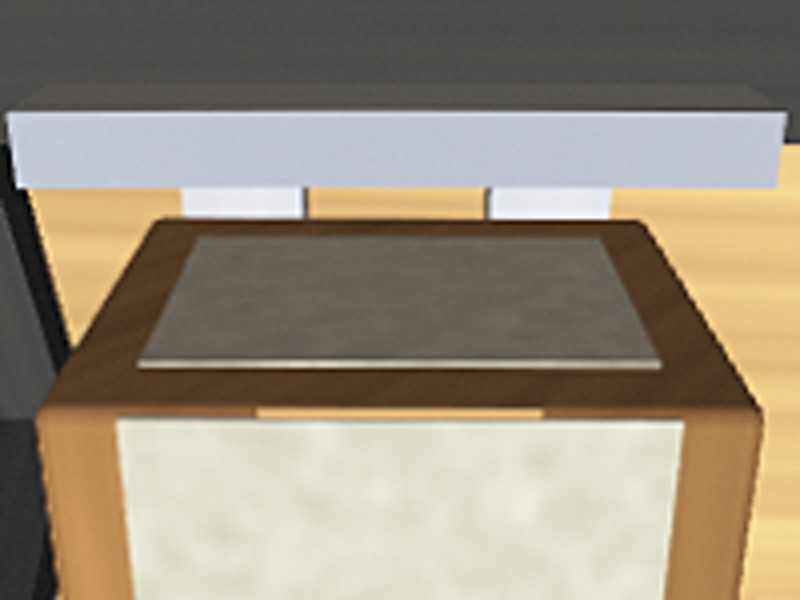

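```bash
python3 - <<'E'
from pl import *
from workcell import r
import pickle
binv=lambda w:(B.T@(Rz.T@(np.array(w)-[P[0],P[1],0])-[P[3],-.065,P[4]])*1000).round(2)
bf=lambda:(B.T@Rz.T@r.state()["wrist_force"]).round(2)
r.move_straight(bay((61.3,0,38)),feed=.02);r.wait(.2);print(binv(r.state()["ee_pos"]),bf())
h=r.move_straight(bay((45,0,38)),feed=.015,guard=4);p=binv(r.state()["ee_pos"]);print(h,p,bf())
h=r.move_straight(bay((p[0],0,31)),feed=.01,guard=3);p=binv(r.state()["ee_pos"]);r.wait(.2);print(h,p,bf(),r.state()["clock"],r.state()["finger_gap"])
s=r.state();f=r.grab_frame("wrist");pickle.dump((f,s),open("fK.pkl","wb"))
im=f["color"][:,:,::-1];cv2.imwrite("pics/wK.png",cv2.resize(im[90:240,215:415],None,fx=4,fy=4,interpolation=cv2.INTER_CUBIC))
f=r.grab_frame("side");cv2.imwrite("pics/sK.png",cv2.resize(f["color"][145:345,225:425,::-1],None,fx=3,fy=3,interpolation=cv2.INTER_CUBIC))
E
```

```text
[6.067e+01 4.000e-02 3.772e+01] [-2.05 -0.58 -4.97]
True [54.62  0.   38.19] [ 4.37  2.12 -2.83]
True [ 5.456e+01 -3.000e-02  3.665e+01] [-0.37 -1.35  3.5 ] 21.625 0.05723128064833728
```

View pics/wK.png

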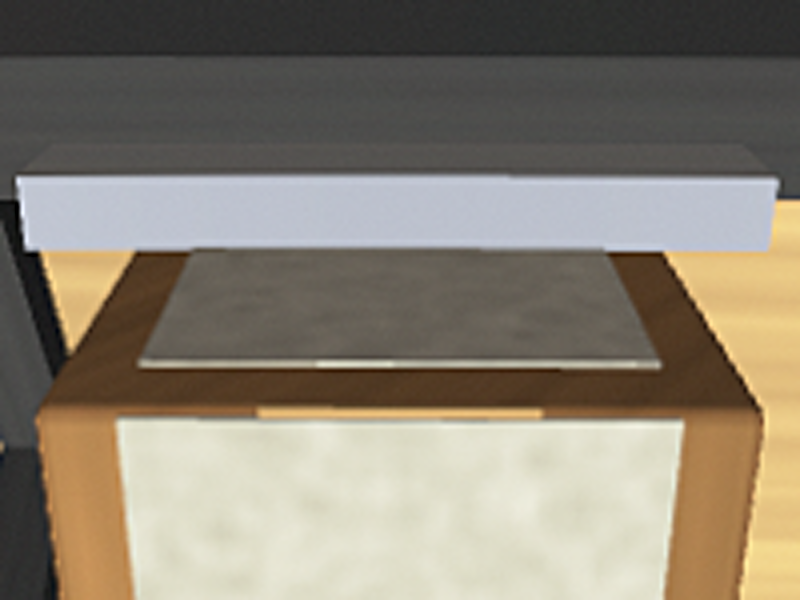

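View pics/sK.png

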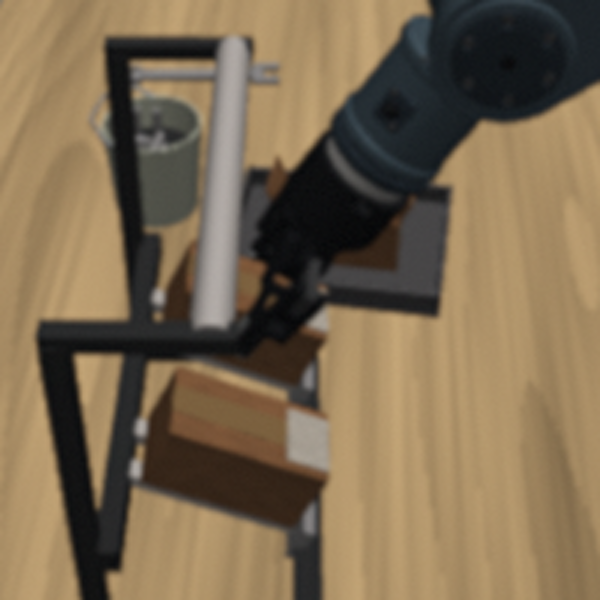

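```bash
python3 - <<'E'
from pl import *
from workcell import r
import pickle
r.command_gripper(.085);r.wait(.2);print(r.state()["wrist_force"])
p=r.state()["ee_pos"];ax=tool(25+D,YAW)[:,1]
r.move_straight(p-.15*ax,feed=.15)
s=r.state();f=r.grab_frame("wrist");pickle.dump((f,s),open("fL.pkl","wb"))
im=f["color"][:,:,::-1].copy();raw=im.copy()
for X in [(0,-29,55),(0,29,55),(110,29,55),(110,-29,55)]:
    u=proj(f,bay(X),s)[0];print(X,u.round(1));cv2.circle(im,tuple(int(round(v)) for v in u),1,(0,0,255),-1)
cv2.imwrite("pics/wL.png",im);cv2.imwrite("pics/wLc.png",cv2.resize(im[110:310,230:430],None,fx=3,fy=3,interpolation=cv2.INTER_CUBIC));print(s["clock"])
E
```

```text
[-0.06193482  0.17283888  0.65391224]
(0, -29, 55) [276.3 138.3]
(0, 29, 55) [351.8 138.4]
(110, 29, 55) [345.4 255.8]
(110, -29, 55) [282.5 255.8]
23.4667
```

View pics/wL.png

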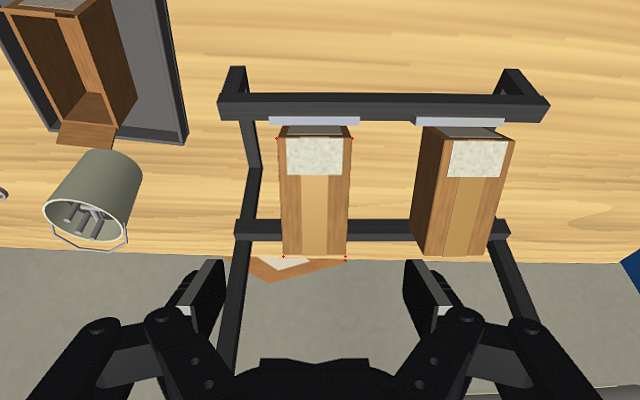

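View pics/wLc.png

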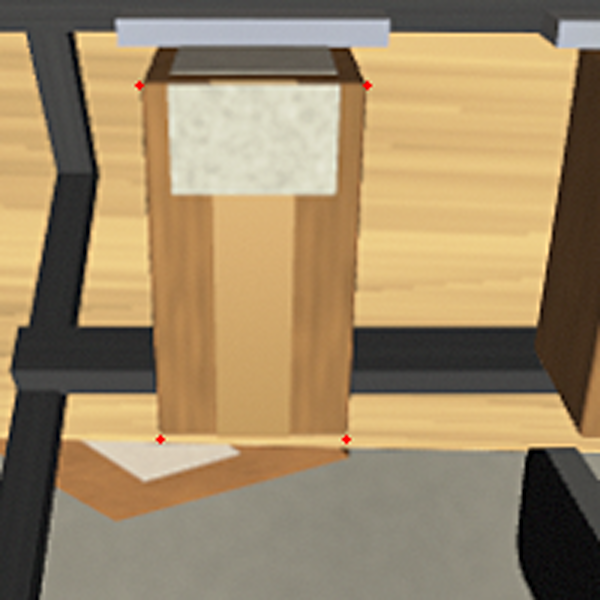

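```bash
python3 - <<'E'
from pl import *
from workcell import r
p=r.state()["ee_pos"]
r.move_straight(p+[-.12,0,.10],feed=.2)
r.move_j([-60]+list(r.state()["q"][1:]));r.wait(.3)
f=r.grab_frame("side");cv2.imwrite("pics/sM.png",cv2.resize(f["color"][145:345,225:425,::-1],None,fx=3,fy=3,interpolation=cv2.INTER_CUBIC))
f=r.grab_frame("top");cv2.imwrite("pics/tM.png",cv2.resize(f["color"][120:280,120:460,::-1],None,fx=2.3,fy=2.3,interpolation=cv2.INTER_CUBIC))
print(r.state()["clock"])
E
```

```text
26.4083
```

View pics/sM.png

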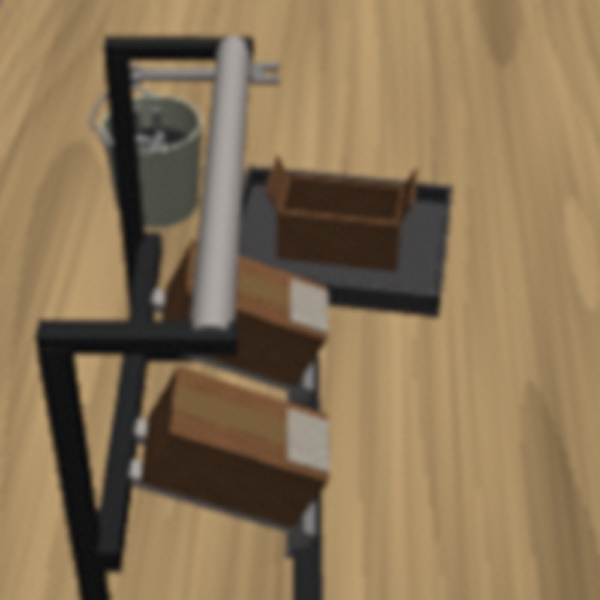

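View pics/tM.png

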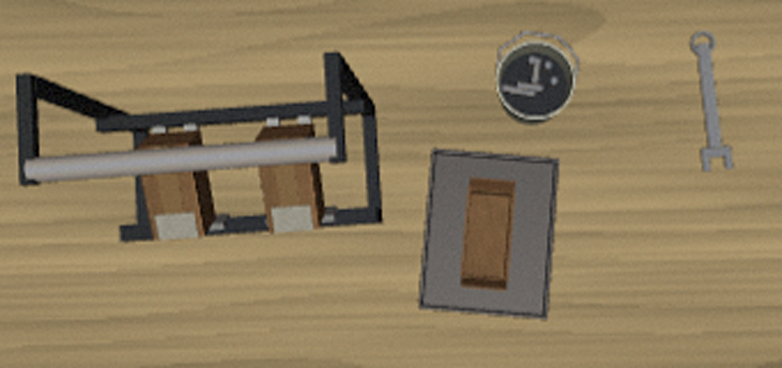

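Both cartons are in place, and the neighbour, pail and wrench have not moved, so I'm handing the job in.

```bash
python3 -c "
from workcell import r
print(r.finish_job())"
```

```text
the job is handed in; nothing more can be done
None
```

The job is done and handed in at about 26 s. I lifted the empty carton from the right bay, stood it upright in the middle of the return tray and let go. I then laid the sealed carton in that bay with its labelled end against the front stop. I reached in under the lamp bar with the tool tilted 33°, and set the carton down on light force contacts of 3 to 4 N.

**Last checks:**
- **Sealed carton:** it lies on both runners and lines up with the neighbour carton. The wrist picture shows it centred at the front to well under 1 mm. Its rear end reads about 1 px (roughly 1 mm) to one side, which could be half a degree of yaw or just picture noise.
- **Empty carton:** the side and top views show it upright and free-standing in the tray.
- **Neighbour, pail and wrench:** they look unmoved in the side and top views.

**One disagreement:** the tool ended up about 2 to 3 mm higher on the sealed carton than I had commanded. The camera fit and the first touch on the runners both showed this, and setting the carton down by contact force made up for it. I saw no failed checks.

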